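Shake the sample jars under the toggle clamp

ROBOT

A 6-joint arm with a two-finger parallel gripper is mounted at the origin on the work surface. World frame = base frame: x ahead of the robot, y to its left, z up, the work surface at z = 0. Lengths are in m, angles in rad, forces in N, time in s.
With the tool pointing down it reaches from about 0.275 to 0.75 m from the base axis. Payload 10.2 kg.
Tool frame: the origin (TCP) lies midway between the tips of the shut fingers; the grasp point (between the pads) lies ctrl.tcp_to_grasp behind it (ctrl.tcp_to_grasp is the distance from the TCP to the grasp point, in m); z points along the fingers, y is the line along which they close (so a half turn about z gives the same grasp; the last joint's range is limited). The gripper opens to 85 mm and grips with 20 to 120 N. Pads are 22 mm wide; open, the fingers measure 114 mm over their backs; the gripper's body (76 mm by 85 mm) begins 54 mm behind the grasp point. The pads swing forward as they close: fully open they stand 13 mm farther back than shut.
Start: joints at [-1.554, 0.313, 1.498, -0, 1.331, -0.223], TCP at [0.125, -0.51, 0.231] pointing down, gripper open.
Joint ranges: [-2.94, 2.94], [-0.97, 2.17], [0.19, 2.56], [-1.23, 4.37], [0.02, 3.11], [-2.88, 2.88]. Speed limits (rad/s): [2.39, 2.39, 3.01, 3.14, 3.14, 3.14].

INTERFACE

Orientations are given as a unit quaternion [x, y, z, w].
In Python, from cell import sensors, imaging, ctrl gives the robot as it stands.
- The arm moves only by the tool arm_command, never from a script. Its argument "increments" is a list of rows, each a list of 2 entries, a list of its own where there are three numbers: the shift along the world's x, y, z normalised to -1 to 1, where 1 is 25 cm, then the turn about the world's z normalised to -1 to 1, where 1 is pi rad. A call has 1 to 12 rows; each row is the pose to reach, as a shift and turn from the pose commanded when the call began, turning the shorter way round; what a row does not reach only later rows make up. A row lasts 1/8 s, in which the tool goes at most 62.5 mm and 10.7 degrees, less where a joint would pass 70% of its speed; a pose out of reach is approached as far as the arm can. A call with a number of a shift or a turn outside -1 to 1 is refused whole. A call with a gripper value outside its range is refused whole. "jaw" is the opening, from -1 (shut) to 1 (fully open), set as the call begins (left out, the last holds). The fingers move at their own pace and stop on an object; the grip force is fixed at half the most. Time passes only in rows, so rows that repeat a pose let the fingers close. It gives the time, the measured TCP pose, the force, the opening and the grip force at its end, in the units of the state.
- sensors.get_state(): the state, without advancing time (a new reading comes with each control period).
- imaging.camera(name): name is "scene" or "top" or "wrist"; returns a dict with "img" (480x640x3 uint8, blue, green, red), "z_map" (480x640 float32, m along the optical axis (not along the pixel's ray), 0 where there is no reading), "fx", "fy", "cx", "cy" (pixels), "R" (3x3) and "t" (3): a world point X has camera coordinates R X + t; the wrist camera has in their place "T_tool_cam" (4x4, takes a point from camera to tool coordinates, whose origin is the TCP and whose axes are the flange's). Camera axes: x right, y down, z forward; pixel columns grow to the right and rows downward; lengths in m; the calibration is good to about 2 mm. A picture is of the moment at which its call begins: read the wrist's pose just before it.
- ctrl.close_job(): hands the job in; it is judged then, once.
The state is a dict: "clock": time; "qpos": joint angles; "qvel": joint speeds; "effort": joint torques, N m; "eef_pos": TCP position; "tool_rot": TCP orientation; "contact_force": force on the tool from outside, world axes, zero at the start; "torque": the same for the moment, N m; "gripper_width": finger opening in m; "finger_force": force on a finger pad.
Only numpy, scipy, OpenCV 4.12 (cv2) and the standard library are available. Lean on these libraries where they do the work, as an engineer would, in place of code of your own. Each camera call takes 0.05 s, during which the arm holds its last target. There are 200 camera calls.

TASK

Stand every sample jar that is on the black rubber mat upright on the shaker's round pads in the row under the clamp bar (if the clamp is down, swing it back first), swing the clamp over centre down onto the jar lids, press the start button fully down while all the jars are clamped (never with the clamp up), then swing the clamp right back open. Finally stand all the jars upright on the floor of the steel tray, leave the clamp open, and do not disturb the other glassware and bottles; a jar that gets shifted at any point must be put back in its place before you go on.

Things in the scene. Friction and masses are not known exactly. Their poses are not given: they have to be found in the camera images.
- jar0: amber sample jar with a white lid and paper label, straight cylinder 62 mm in diameter, 85 mm tall (lid: top 18 mm, 60 mm in diameter), 0.22 kg more or less, bottom-heavy. Origin: centre of its underside; z up its axis. Two or three of the four jars are present, the others are absent (None from the start). All are alike
- jar1: amber sample jar with a white lid and paper label, straight cylinder 62 mm in diameter, 85 mm tall (lid: top 18 mm, 60 mm in diameter), 0.22 kg more or less, bottom-heavy. Origin: centre of its underside; z up its axis. Two or three of the four jars are present, the others are absent (None from the start). All are alike
- jar2: amber sample jar with a white lid and paper label, straight cylinder 62 mm in diameter, 85 mm tall (lid: top 18 mm, 60 mm in diameter), 0.22 kg more or less, bottom-heavy. Origin: centre of its underside; z up its axis. Two or three of the four jars are present, the others are absent (None from the start). All are alike
- jar3: amber sample jar with a white lid and paper label, straight cylinder 62 mm in diameter, 85 mm tall (lid: top 18 mm, 60 mm in diameter), 0.22 kg more or less, bottom-heavy. Origin: centre of its underside; z up its axis. Two or three of the four jars are present, the others are absent (None from the start). All are alike
- shaker: fixed white bench shaker, 270 (x) x 320 (y) x 55 mm high, its whole flat top being the deck (55 mm above its origin) on which jars stand. Origin: centre of its underside; its front (-x side) faces the robot, it is turned a little. Two dark posts 26 mm deep and 167 mm high stand at x +92 mm, y +-66 mm and carry the clamp hinge
- spot0 (a point): centre of a round black pad (68 mm across) on the shaker's deck, at deck height; one of three in a row along the shaker's y, 80 mm apart, straight below the lowered clamp bar (shaker x -10 mm, y -80 mm). A jar counts as under the bar within about 15 mm of the row's line
- spot1 (a point): centre of a round black pad (68 mm across) on the shaker's deck, at deck height; one of three in a row along the shaker's y, 80 mm apart, straight below the lowered clamp bar (shaker x -10 mm, y 0 mm). A jar counts as under the bar within about 15 mm of the row's line
- spot2 (a point): centre of a round black pad (68 mm across) on the shaker's deck, at deck height; one of three in a row along the shaker's y, 80 mm apart, straight below the lowered clamp bar (shaker x -10 mm, y 80 mm). A jar counts as under the bar within about 15 mm of the row's line
- clamp (a joint): toggle clamp, rad: 0 = fully down (arms level, handle toward the shaker's front), 0.03 = resting on jar lids, below 0.10 = clamped; grows as the handle swings up and back over the hinge to 2.05 = fully open, leaning back; above 1.75 = open. Its weight carries it to the nearer end (dead centre near 1.57), damped; up to about 5 N at the handle. Starts down, open or falling to one of them
- clamp_bar (a point): middle of the clamp's cross bar, on the arms' centre line 100 mm from the hinge. The steel bar is 226 mm long along the shaker's y and 24 mm wide, with a rubber sole whose underside is 18 mm below the arms' centre line. Two steel arms, 10 mm wide and 14 mm deep at y +-50 mm, run from the hinge past the bar to the handle
- clamp_grip (a point): middle of the clamp's handle: a round black bar 16 mm in diameter, 110 mm long along the shaker's y, between the arm ends, 180 mm from the hinge axis. Its free length between the arms is 90 mm. It can be straddled or pinched from above with the fingers closing along the shaker's x
- clamp_hinge (a point): point on the clamp's hinge axis midway between the posts: shaker x +90 mm, y 0, 155 mm above the shaker's underside. The handle's middle moves on a circle of 180 mm radius about it in the shaker's x-z plane: offset (-180 cos q along shaker x, 180 sin q up) for joint value q
- start_top (a point): centre of the top of the start button, a green cap 30 mm in diameter in a black housing at the shaker's front left corner, top about 77 mm above the table; pressed straight down
- start (a joint): start button travel in m: 0 = out, 0.006 = fully down (about 5 N); above 0.004 counts as pressed; springs back
- mat: fixed flat black rubber mat, 270 x 210 x 6 mm, on which the jars stand at the start, to the robot's left or right. Origin: centre of its underside
- tray: fixed flat steel tray, 270 (x) x 210 (y) mm outside, with 5 mm floor and 5 mm wide walls 14 mm high, on the other side of the robot from the mat; the jars end here. A beaker stands in one part of it. Origin: centre of its underside
- beaker: small glass beaker standing in the tray, 58 mm across its rim, 46 mm at its foot, 75 mm tall; stays where it is. Origin: centre of its underside
- flask: conical glass flask, 84 mm across, 124 mm tall, beyond the shaker; to be left alone. Origin: centre of its underside
- wash: white wash bottle, 64 mm across, 170 mm tall, beyond the shaker; to be left alone. Origin: centre of its underside
- reagent: amber reagent bottle, 70 mm across, 130 mm tall, beyond the shaker; to be left alone. Origin: centre of its underside
- mortar: white ceramic mortar, 100 mm across, 55 mm tall; to be left alone. Origin: centre of its underside

How it is judged:
By the outcome, as a careful person would: the job done as asked, in the order asked, and still so for the second after the job is handed in, with the robot touching nothing.
Of jar0, jar1, jar2, jar3 only 2 to 3 are there at a start; the rules pass over those that are not, and their reading is None.
At some moment in a run one of jar0, jar1, jar2, jar3 may be knocked a few centimetres aside while the robot is not near it.
It also fails if it takes over 210 s, if anything falls off the work surface, if the arm or the gripper's body presses on something with over 40 N, if the wrist force passes 120 N, or if a joint passes its speed limit or range.

## Working session

There is one attempt and no reset: what is moved stays moved. The work goes in short steps, Python scripts to look and compute and a tool call to move; the robot and the scene stay as the last step left them, time stands still between calls to the robot, and variables do not carry over. Pictures are saved under pics/ and viewed, at most 14 in all, crops included, and the job is handed in when it is done.

Besides the shell and the picture viewer there is one more tool, called after "Emit:" in YAML: its name, and indented under it one key for each argument. arm_command: Moves the arm, as the interface text tells. Scaled input: -1 to 1 covers 25 cm each way for a shift and pi rad each way for a turn. Its arguments: {"type":"object","properties":{"increments":{"type":"array"},"jaw":{"type":"number"}},"required":["increments"]}

```bash
ls; mkdir -p pics; python3 - <<'E'
from cell import sensors, imaging, ctrl
import cv2,numpy as np
s=sensors.get_state();print(s, ctrl.tcp_to_grasp)
for n in("scene","top"):
    c=imaging.camera(n);cv2.imwrite(f"pics/{n}0.png",c["img"]);np.savez(f"pics/{n}0.npz",**c)
    print(n,c["fx"],c["cx"],c["cy"],c["R"].round(3).tolist(),c["t"].round(3))
E
```

```text
pics
{'clock': 0.0, 'qpos': array([-1.55437870e+00,  3.13454723e-01,  1.49840906e+00,  4.55945174e-05,
        1.33099248e+00, -2.23427909e-01]), 'qvel': array([ 1.33263964e-03,  1.12049886e-03, -1.02432439e-03,  1.92868369e-04,
        7.93252078e-05,  4.78864319e-04]), 'effort': array([-7.18748906e-04, -4.12264788e+01, -2.59738630e+01, -2.46500749e-04,
        4.18260592e-03, -1.77246676e-06]), 'eef_pos': array([ 0.12469625, -0.50972734,  0.23074321]), 'tool_rot': array([ 9.92818329e-01,  1.19630118e-01,  8.73010128e-05, -6.26132812e-04]), 'contact_force': array([-0.44691284,  0.58308601, -0.28852543]), 'torque': array([-0.03574594, -0.01800762, -0.01867846]), 'finger_force': 0.0, 'gripper_width': 0.0855554524348334} 0.0187
scene 436.2946009434026 329.97571162164127 241.8376076372405 [[-0.004, 1.0, 0.019], [0.536, 0.018, -0.844], [-0.844, 0.007, -0.536]] [-0.012 -0.198  1.714]
top 479.3435016030158 327.18284099228384 240.3536192168382 [[-0.017, -1.0, 0.026], [-0.991, 0.013, -0.131], [0.131, -0.028, -0.991]] [-0.008  0.599  1.076]
```

View pics/top0.png

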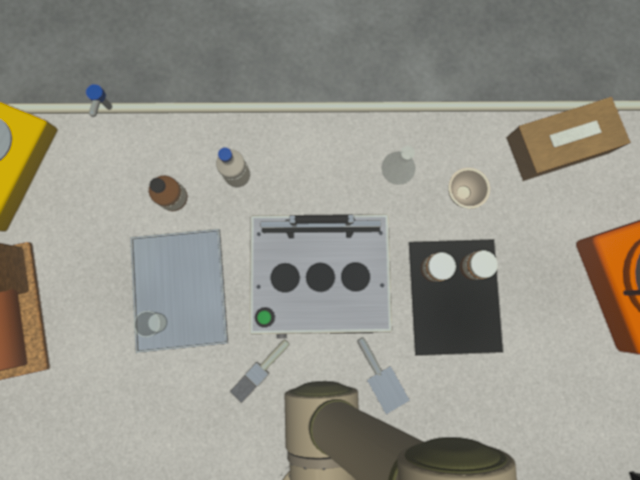

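View pics/scene0.png

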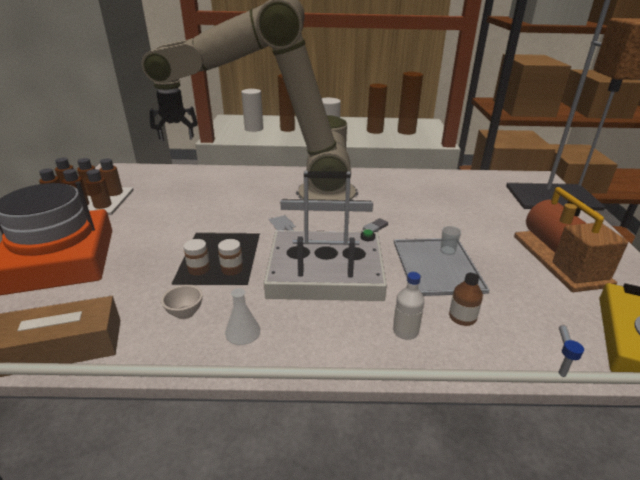

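The top view shows two jars on the mat, with lids at (441,266) and (483,264). The pads are at (285,277), (320,277) and (356,276), the button at (264,317), and the tray is at left with the beaker at (150,322). The clamp is up and near the back. Next I'll measure.

```bash
cat > h.py <<'E'
import cv2,numpy as np
from cell import sensors, imaging, ctrl
def ray(c,u,v,z):
    R,t=c["R"],c["t"]; o=-R.T@t; d=R.T@np.array([(u-c["cx"])/c["fx"],(v-c["cy"])/c["fy"],1]); return o+d*(z-o[2])/d[2]
def proj(c,X):
    p=c["R"]@np.array(X)+c["t"]; return np.array([c["fx"]*p[0]/p[2]+c["cx"],c["fy"]*p[1]/p[2]+c["cy"]])
def blobs(mask,box,amin=60):
    x0,y0,x1,y1=box; m=np.zeros(mask.shape,np.uint8); m[y0:y1,x0:x1]=mask[y0:y1,x0:x1]*1
    n,l,s,ce=cv2.connectedComponentsWithStats(m)
    return [(ce[i],s[i,:5]) for i in range(1,n) if s[i,4]>amin]
def jars(c,z,box):   # white lids in the top view; circle fit, lid top at z
    m=(c["img"].min(2)>np.float32(195))
    out=[]
    x0,y0,x1,y1=box
    M=np.zeros(m.shape,np.uint8); M[y0:y1,x0:x1]=m[y0:y1,x0:x1]
    for k in cv2.findContours(M,cv2.RETR_EXTERNAL,cv2.CHAIN_APPROX_NONE)[0]:
        if cv2.contourArea(k)<150: continue
        (u,v),r=cv2.minEnclosingCircle(k); out.append((u,v,r,ray(c,u,v,z).round(4)))
    return out
E
python3 - <<'E'
from h import *
c=dict(np.load("pics/top0.npz"));i=c["img"].astype(int)
print("lid px",i[266,441],i[264,483])
for j in jars(c,.091,(405,230,510,300)):print(j)
print("pads")
P=[]
for ce,s in blobs(i.max(2)<60,(265,255,375,300)):
    print(ce.round(1),s,ray(c,*ce,.055).round(4))
print("green")
for ce,s in blobs((i[...,1]>i[...,2]+40)&(i[...,1]>i[...,0]+30),(245,300,285,330),30):print(ce,s,ray(c,*ce,.077))
print("mat")
for ce,s in blobs(i.max(2)<60,(400,230,510,360),500):print(ce,s,ray(c,*ce,.006))
print("tray corners",[ray(c,u,v,.014).round(3) for u,v in((132,239),(220,230),(228,342),(136,351))])
print("shaker corners",[ray(c,u,v,.055).round(3) for u,v in((251,215),(388,215),(390,332),(250,331))])
# 3d from depth
def pt(u,v):
    z=c["z_map"][v,u];p=np.array([(u-c["cx"])/c["fx"]*z,(v-c["cy"])/c["fy"]*z,z]);return (c["R"].T@(p-c["t"])).round(3)
for n,p in dict(handle=(322,219),bar=(320,231),barl=(265,231),barr=(375,230),lid1=(441,266),lid2=(483,264),pad=(320,277),beaker=(150,322)).items():print(n,pt(*p))
E
```

```text
lid px [204 210 203] [202 210 204]
(441.6875, 265.6875, 12.106722831726074, array([ 0.532 , -0.2684,  0.091 ]))
(484.07501220703125, 263.54998779296875, 12.174166679382324, array([ 0.5353, -0.3635,  0.091 ]))
pads
[286.8 277.3] [272 265  26  26 288] [0.5135 0.0766 0.055 ]
[319.8 276.7] [307 264  26  26 529] [0.5137 0.0018 0.055 ]
[354.3 276.4] [343 264  25  26 412] [ 0.5131 -0.0766  0.055 ]
green
[263.71917808 316.99315068] [257 311  14  13 146] [0.42596925 0.12649556 0.077     ]
mat
[454.73408919 312.10914588] [ 411  247   91  107 6615] [ 0.42784246 -0.31694835  0.006     ]
tray corners [array([0.611, 0.443, 0.014]), array([0.63 , 0.237, 0.014]), array([0.369, 0.215, 0.014]), array([0.353, 0.424, 0.014])]
shaker corners [array([0.658, 0.158, 0.055]), array([ 0.654, -0.158,  0.055]), array([ 0.387, -0.154,  0.055]), array([0.395, 0.159, 0.055])]
handle [ 0.596 -0.     0.34 ]
bar [0.587 0.003 0.261]
barl [0.589 0.105 0.261]
barr [ 0.588 -0.1    0.261]
lid1 [ 0.531 -0.266  0.093]
lid2 [ 0.534 -0.361  0.091]
pad [0.513 0.001 0.058]
beaker [0.417 0.398 0.005]
```

```bash
python3 - <<'E'
import cv2
a=cv2.imread("pics/top0.png")[195:365,120:520];cv2.imwrite("pics/t0c.png",cv2.resize(a,(800,340),interpolation=cv2.INTER_CUBIC))
E
```

```text
(no output)
```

View pics/t0c.png

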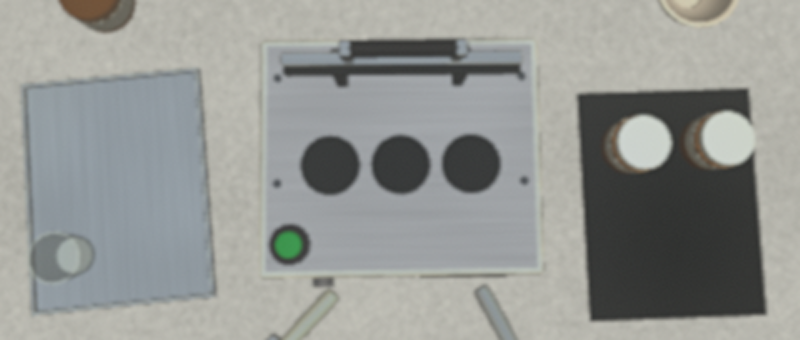

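The crop shows the three pads and the green button clearly. Depth puts the clamp at q≈1.48, just on the front side of dead centre, so it is falling down. I'll start moving and open it first.

Emit:
arm_command:
  increments:
    - [[0.8,1,0.36],0.4235]
    - [[0.8,1,0.36],0.4235]
    - [[0.8,1,0.36],0.4235]
    - [[0.8,1,0.36],0.4235]
    - [[0.8,1,0.36],0.4235]
    - [[0.8,1,0.36],0.4235]
    - [[0.8,1,0.36],0.4235]
    - [[0.8,1,0.36],0.4235]
    - [[0.8,1,0.36],0.4235]
    - [[0.8,1,0.36],0.4235]

```text
clock: 1.35
eef_pos: [0.3245, -0.2602, 0.3211]
tool_rot: [0.708, 0.706, 0.0, -0.0]
contact_force: [-0.4, 0.2, 0.7]
gripper_width: 0.0851
finger_force: 0.0
```

Emit:
arm_command:
  increments:
    - [[0.1,1,0.1],0]
    - [[0.1,1,0.1],0]
    - [[0.1,1,0.1],0]
    - [[0.1,1,0.1],0]
    - [[0.1,1,0.1],0]
    - [[0.1,1,0.1],0]
  jaw: 0

```text
clock: 2.1
eef_pos: [0.3497, -0.0103, 0.3462]
tool_rot: [0.707, 0.707, -0.0, 0.0]
contact_force: [-0.1, -0.2, 0.1]
gripper_width: 0.043
finger_force: 0.0
```

```bash
python3 - <<'E'
from h import *
s=sensors.get_state();print(s["clock"],s["eef_pos"],s["tool_rot"],s["gripper_width"],s["qpos"])
w=imaging.camera("wrist");cv2.imwrite("pics/w1.png",w["img"]);np.savez("pics/w1.npz",**w,p=s["eef_pos"],q=s["tool_rot"])
print(w["T_tool_cam"].round(3),w["fx"])
c=imaging.camera("scene");cv2.imwrite("pics/s1.png",c["img"][150:320,150:500]);np.savez("pics/s1.npz",**c)
E
```

```text
2.1 [ 0.34970066 -0.0103325   0.34617025] [ 7.07485647e-01  7.06727689e-01 -1.81627683e-04  1.31502292e-05] 0.042974692034009464 [-3.68146699e-01 -1.55530969e-01  1.71232888e+00 -3.42716675e-04
  1.58491809e+00 -3.67079603e-01]
[[-0.001 -0.956 -0.293  0.075]
 [ 1.    -0.001  0.     0.   ]
 [-0.001 -0.293  0.956 -0.144]
 [ 0.     0.     0.     1.   ]] 333.48220546622883
```

View pics/w1.png

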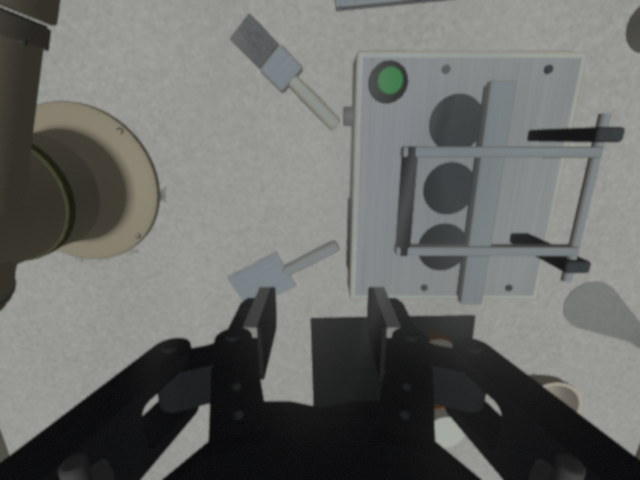

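View pics/s1.png

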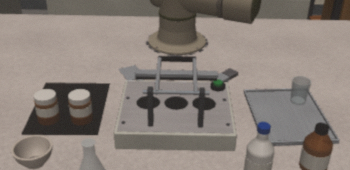

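The wrist view shows the clamp down or nearly so. The handle spans (407,150)-(402,250), the bar lies at about (490,190), and the button is at (390,80). Next I'll measure the handle, the shaker yaw and the pads.

```bash
cat >> h.py <<'E'
from scipy.spatial.transform import Rotation as Rr
def wcal(w,p,q):   # wrist camera as fixed-camera R,t
    A=Rr.from_quat(q).as_matrix(); T=w["T_tool_cam"]; Rc=A@T[:3,:3]; tc=A@T[:3,3]+p
    return dict(w,R=Rc.T,t=-Rc.T@tc)
def pt(c,u,v):
    z=float(np.median(c["z_map"][v-1:v+2,u-1:u+2]));p=np.array([(u-c["cx"])/c["fx"]*z,(v-c["cy"])/c["fy"]*z,z]);return (c["R"].T@(p-c["t"]))
E
python3 - <<'E'
from h import *
w=dict(np.load("pics/w1.npz"));c=wcal(w,w["p"],w["q"]);i=c["img"].astype(int)
for n,(u,v) in dict(h1=(408,170),h2=(407,200),h3=(403,235),bar1=(500,100),bar2=(473,285),hinge=(590,200),deck=(440,280)).items():print(n,pt(c,u,v).round(4))
for ce,s in blobs((i[...,1]>i[...,2]+40)&(i[...,1]>i[...,0]+30),(360,50,420,110),30):print("green",ce,ray(c,*ce,.077).round(4))
for z,pts in ((.055,[(359,52),(580,54),(350,296),(533,297)]),):
  for a in pts: print("corner",a,ray(c,*a,z).round(4))
t=dict(np.load("pics/top0.npz"));g=cv2.cvtColor(t["img"],cv2.COLOR_BGR2GRAY)
for ce,s in blobs(g<75,(268,258,374,300),200):
    print("pad",ce.round(2),s,ray(t,*ce,.055).round(4))
E
```

```text
h1 [0.4336 0.0347 0.1644]
h2 [0.4347 0.0056 0.1647]
h3 [ 0.4334 -0.0305  0.164 ]
bar1 [0.5145 0.0972 0.16  ]
bar2 [ 0.514  -0.0881  0.1602]
hinge [0.6171 0.0048 0.1622]
deck [ 0.5173 -0.1277  0.0576]
green [390.37916667  79.77708333] [0.4286 0.1269 0.077 ]
corner (359, 52) [0.3945 0.1598 0.055 ]
corner (580, 54) [0.6524 0.1571 0.055 ]
corner (350, 296) [ 0.3912 -0.1536  0.055 ]
corner (533, 297) [ 0.6551 -0.1558  0.055 ]
pad [355.05 276.32] [342 263  27  28 587] [ 0.5133 -0.0784  0.055 ]
pad [284.66 277.24] [271 264  28  28 596] [0.5136 0.0815 0.055 ]
pad [319.93 276.86] [307 264  27  27 591] [0.5133 0.0016 0.055 ]
```

Emit:
arm_command:
  increments:
    - [[0.338,0.048,0],0]
    - [[0.338,0.048,0],0]
    - [[0.338,0.048,-0.3],0]
    - [[0.338,0.048,-0.5],0]
    - [[0.338,0.048,-0.7],0]
    - [[0.338,0.048,-0.836],0]
    - [[0.338,0.048,-0.836],0]
    - [[0.338,0.048,-0.836],0]

```text
clock: 3.2
eef_pos: [0.435, 0.001, 0.1386]
tool_rot: [0.708, 0.706, 0.0, 0.001]
contact_force: [0.2, 0.9, 0.5]
gripper_width: 0.0428
finger_force: 0.0
```

Emit:
arm_command:
  increments:
    - [[0,0,0],0]
    - [[0,0,0],0]
    - [[0,0,0],0]
    - [[0,0,0],0]
  jaw: -1

```text
clock: 3.7
eef_pos: [0.4349, 0.0017, 0.1385]
tool_rot: [0.707, 0.707, 0.001, 0.001]
contact_force: [-0.9, -1.4, 6.0]
gripper_width: 0.0138
finger_force: 58.4
```

```bash
python3 -c "
import numpy as np
for q in np.arange(0,1.01,.1): print(round(q,2),[round(.72*(1-np.cos(q)),3),0,round(.72*np.sin(q),3)])"
```

```text
0.0 [np.float64(0.0), 0, np.float64(0.0)]
0.1 [np.float64(0.004), 0, np.float64(0.072)]
0.2 [np.float64(0.014), 0, np.float64(0.143)]
0.3 [np.float64(0.032), 0, np.float64(0.213)]
0.4 [np.float64(0.057), 0, np.float64(0.28)]
0.5 [np.float64(0.088), 0, np.float64(0.345)]
0.6 [np.float64(0.126), 0, np.float64(0.407)]
0.7 [np.float64(0.169), 0, np.float64(0.464)]
0.8 [np.float64(0.218), 0, np.float64(0.516)]
0.9 [np.float64(0.272), 0, np.float64(0.564)]
1.0 [np.float64(0.331), 0, np.float64(0.606)]
```

Emit:
arm_command:
  increments:
    - [[0.004,0,0.072],0]
    - [[0.014,0,0.143],0]
    - [[0.032,0,0.213],0]
    - [[0.057,0,0.28],0]
    - [[0.088,0,0.345],0]
    - [[0.126,0,0.407],0]
    - [[0.169,0,0.464],0]
    - [[0.218,0,0.516],0]
    - [[0.272,0,0.564],0]
    - [[0.331,0,0.606],0]
    - [[0.331,0,0.606],0]

```text
clock: 5.08
eef_pos: [0.5164, 0.0015, 0.2938]
tool_rot: [0.707, 0.707, -0.0, 0.002]
contact_force: [-18.7, -2.3, 29.2]
gripper_width: 0.0137
finger_force: 63.3
```

Emit:
arm_command:
  increments:
    - [[0,0,0],0]
    - [[0,0,0],0]
    - [[0.062,0,0.036],0]
    - [[0.128,0,0.065],0]
    - [[0.197,0,0.088],0]
    - [[0.267,0,0.104],0]
    - [[0.339,0,0.112],0]
    - [[0.41,0,0.114],0]
    - [[0.482,0,0.108],0]
    - [[0.553,0,0.095],0]
    - [[0.622,0,0.075],0]
    - [[0.689,0,0.049],0]
  jaw: -0.4

```text
clock: 6.58
eef_pos: [0.6899, 0.0021, 0.3004]
tool_rot: [0.707, 0.707, 0.0, -0.0]
contact_force: [-1.1, 0.2, 0.0]
gripper_width: 0.0258
finger_force: 0.0
```

Emit:
arm_command:
  increments:
    - [[0.03,0,-0.014],0]
    - [[0.03,0,-0.014],0]
    - [[0.03,0,0.1],0]
    - [[0.03,0,0.3],0]
    - [[0.03,0,0.4],0]
    - [[-0.2,0,0.4],0]
    - [[-0.4,0,0.4],0]
    - [[-0.6,0,0.4],0]
    - [[-0.8,0,0.4],0]
    - [[-0.8,0,0.4],0]

```text
clock: 7.82
eef_pos: [0.4852, 0.0028, 0.4025]
tool_rot: [0.707, 0.707, 0.0, 0.001]
contact_force: [0.6, -0.3, -0.2]
gripper_width: 0.0256
finger_force: 0.0
```

```bash
python3 - <<'E'
from h import *
s=sensors.get_state();w=imaging.camera("wrist");c=wcal(w,s["eef_pos"],s["tool_rot"])
np.savez("pics/w2.npz",**w,p=s["eef_pos"],q=s["tool_rot"]);cv2.imwrite("pics/w2.png",w["img"])
print(s["clock"],s["eef_pos"],s["qpos"])
t=imaging.camera("top");cv2.imwrite("pics/top2.png",t["img"]);np.savez("pics/top2.npz",**t)
for j in jars(t,.091,(405,230,510,300)):print(j)
E
```

```text
7.825 [0.48515288 0.00276635 0.40245079] [-2.36347087e-01  1.64478130e-01  1.24971262e+00 -4.21510011e-05
  1.72569744e+00 -2.35671601e-01]
(441.69512939453125, 265.7601623535156, 12.428919792175293, array([ 0.5318, -0.2684,  0.091 ]))
(484.0059814453125, 263.5677185058594, 12.475557327270508, array([ 0.5353, -0.3633,  0.091 ]))
```

View pics/w2.png

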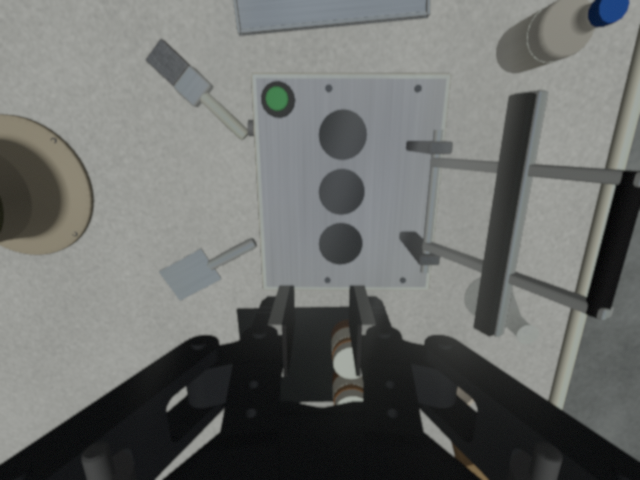

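The wrist view shows the clamp leaning fully back at (500-630, 90-330). The pads are clear at (342,134), (341,191) and (341,243), and the jars are seen between the fingers. I'll fetch the first jar.

Emit:
arm_command:
  increments:
    - [[0.188,-1,-0.6],0]
    - [[0.188,-1,-0.6],0]
    - [[0.188,-1,-0.6],0]
    - [[0.188,-1,-0.6],0]
    - [[0.188,-1,-0.6],0]
    - [[0.188,-1,-0.6],0]
    - [[0.188,-1,-0.6],0]
  jaw: 1

```text
clock: 8.8
eef_pos: [0.5369, -0.248, 0.2511]
tool_rot: [0.707, 0.707, 0.0, 0.0]
contact_force: [-0.1, -0.2, 0.7]
gripper_width: 0.0855
finger_force: 0.0
```

Emit:
arm_command:
  increments:
    - [[0,-0.08,0],0]
    - [[0,-0.08,-0.25],0]
    - [[0,-0.08,-0.45],0]
    - [[0,-0.08,-0.6],0]
    - [[0,-0.08,-0.75],0]
    - [[0,-0.08,-0.88],0]
    - [[0,-0.08,-0.88],0]

```text
clock: 9.68
eef_pos: [0.5356, -0.2679, 0.0296]
tool_rot: [0.707, 0.707, -0.0, -0.002]
contact_force: [0.4, 0.8, 0.5]
gripper_width: 0.0857
finger_force: 0.0
```

Emit:
arm_command:
  increments:
    - [[0,0,0],0]
    - [[0,0,0],0]
    - [[0,0,0],0]
    - [[0,0,0],0]
  jaw: -1

```text
clock: 10.18
eef_pos: [0.5368, -0.2688, 0.0335]
tool_rot: [0.707, 0.707, -0.0, 0.002]
contact_force: [-3.1, -0.1, 5.4]
gripper_width: 0.0607
finger_force: 60.8
```

Emit:
arm_command:
  increments:
    - [[0,0,0.2],0]
    - [[0,0,0.45],0]
    - [[0,0.15,0.5],0]
    - [[-0.092,0.35,0.5],0]
    - [[-0.092,0.55,0.5],0]
    - [[-0.092,0.75,0.5],0]
    - [[-0.092,0.9,0.5],0]
    - [[-0.092,1,0.5],0]
    - [[-0.092,1,0.5],0]

```text
clock: 11.3
eef_pos: [0.5134, -0.0168, 0.1573]
tool_rot: [0.706, 0.708, 0.001, 0.001]
contact_force: [-0.5, -1.0, -1.9]
gripper_width: 0.061
finger_force: 61.7
```

```bash
python3 - <<'E'
from h import *
s=sensors.get_state();print(s["eef_pos"],s["gripper_width"])
t=imaging.camera("top");np.savez("pics/top3.npz",**t)
print(jars(t,.091,(405,230,510,300)))
E
```

```text
[ 0.51338615 -0.01677241  0.15725579] 0.06100318601369526
[(483.978271484375, 263.5434875488281, 12.508874893188477, array([ 0.5354, -0.3633,  0.091 ]))]
```

Emit:
arm_command:
  increments:
    - [[0,0.074,0],0]
    - [[0,0.074,-0.12],0]
    - [[0,0.074,-0.22],0]
    - [[0,0.074,-0.28],0]
    - [[0,0.074,-0.3],0]
    - [[0,0.074,-0.3],0]

```text
clock: 12.1
eef_pos: [0.5132, 0.0006, 0.0825]
tool_rot: [0.707, 0.707, 0.0, 0.0]
contact_force: [-6.0, 2.2, 7.9]
gripper_width: 0.0607
finger_force: 62.6
```

Emit:
arm_command:
  increments:
    - [[0,0,0],0]
    - [[0,0,0],0]
    - [[0,0,0],0]
    - [[0,0,0.1],0]
    - [[0,0,0.3],0]
    - [[0,0,0.5],0]
    - [[0,0,0.6],0]
  jaw: 1

```text
clock: 12.98
eef_pos: [0.5138, 0.0004, 0.2338]
tool_rot: [0.707, 0.707, 0.001, 0.002]
contact_force: [-0.5, -0.3, 0.4]
gripper_width: 0.0854
finger_force: 0.0
```

Emit:
arm_command:
  increments:
    - [[0.088,-1,0],0]
    - [[0.088,-1,0],0]
    - [[0.088,-1,0],0]
    - [[0.088,-1,0],0]
    - [[0.088,-1,0],0]
    - [[0.088,-1,0],0]

```text
clock: 13.72
eef_pos: [0.5351, -0.2492, 0.2308]
tool_rot: [0.707, 0.707, 0.0, -0.0]
contact_force: [0.6, 0.9, 0.7]
gripper_width: 0.0853
finger_force: 0.0
```

```bash
python3 - <<'E'
from h import *
s=sensors.get_state();print(s["eef_pos"],s["gripper_width"])
t=imaging.camera("top");np.savez("pics/top4.npz",**t)
print(jars(t,.091,(405,230,520,300)))
print(jars(t,.140,(260,240,400,310)))
print(t["img"][265:275,320].tolist())
E
```

```text
[ 0.53510866 -0.24919655  0.23083711] 0.0852910296681234
[]
[(321.0, 275.1956481933594, 12.959700584411621, array([5.12e-01, 3.00e-04, 1.40e-01]))]
[[203, 208, 201], [203, 208, 201], [204, 208, 201], [204, 208, 201], [204, 208, 201], [204, 207, 201], [204, 208, 202], [204, 208, 202], [204, 208, 201], [205, 208, 202]]
```

```bash
python3 - <<'E'
from h import *
s=sensors.get_state();w=imaging.camera("wrist");c=wcal(w,s["eef_pos"],s["tool_rot"])
print(proj(c,(.5354,-.3633,.091)))
t=imaging.camera("scene")
u,v=proj(t,(.5354,-.3633,.091)).astype(int);print(u,v)
for ce,st in blobs(t["img"].min(2)>175,(u-40,v-30,u+40,v+30),30):print(ce,st,ray(t,*ce,.091))
t0=dict(np.load("pics/scene0.npz"))
for ce,st in blobs(t0["img"].min(2)>175,(u-40,v-30,u+40,v+30),30):print("t0",ce,st,ray(t0,*ce,.091))
E
```

```text
[321.09677219 339.71717324]
194 243
[193.55813953 244.53488372] [185 241  19   8  86] [ 0.53877808 -0.36535579  0.091     ]
```

Jar B hasn't moved; both views agree.

Emit:
arm_command:
  increments:
    - [[0,-0.25,0],0]
    - [[0,-0.457,0],0]
    - [[0,-0.457,-0.2],0]
    - [[0,-0.457,-0.4],0]
    - [[0,-0.457,-0.6],0]
    - [[0,-0.457,-0.75],0]
    - [[0,-0.457,-0.8],0]
    - [[0,-0.457,-0.8],0]

```text
clock: 14.88
eef_pos: [0.5356, -0.3634, 0.0316]
tool_rot: [0.707, 0.707, -0.0, 0.0]
contact_force: [-0.6, 0.5, -0.1]
gripper_width: 0.0854
finger_force: 0.0
```

Emit:
arm_command:
  increments:
    - [[0,0,0],0]
    - [[0,0,0],0]
    - [[0,0,0],0]
    - [[0,0,0],0]
  jaw: -1

```text
clock: 15.38
eef_pos: [0.5363, -0.3644, 0.0335]
tool_rot: [0.707, 0.707, 0.0, 0.002]
contact_force: [1.3, 0.3, 5.6]
gripper_width: 0.0613
finger_force: 58.7
```

Emit:
arm_command:
  increments:
    - [[0,0,0.2],0]
    - [[0,0,0.45],0]
    - [[0,0.15,0.5],0]
    - [[-0.088,0.35,0.5],0]
    - [[-0.088,0.55,0.5],0]
    - [[-0.088,0.75,0.5],0]
    - [[-0.088,0.9,0.5],0]
    - [[-0.088,1,0.5],0]
    - [[-0.088,1,0.5],0]

```text
clock: 16.5
eef_pos: [0.5132, -0.1123, 0.1568]
tool_rot: [0.707, 0.708, 0.0, 0.0]
contact_force: [0.7, -0.2, -2.7]
gripper_width: 0.0608
finger_force: 60.6
```

Emit:
arm_command:
  increments:
    - [[0,0.134,0],0]
    - [[0,0.134,-0.12],0]
    - [[0,0.134,-0.22],0]
    - [[0,0.134,-0.28],0]
    - [[0,0.134,-0.298],0]
    - [[0,0.134,-0.298],0]

```text
clock: 17.25
eef_pos: [0.5136, -0.0808, 0.0825]
tool_rot: [0.707, 0.707, 0.0, 0.001]
contact_force: [-0.3, 0.3, 0.6]
gripper_width: 0.0611
finger_force: 60.9
```

Emit:
arm_command:
  increments:
    - [[0,0,0],0]
    - [[0,0,0],0]
    - [[0,0,0],0]
    - [[0,0,0.1],0]
    - [[0,0,0.3],0]
    - [[0,0,0.5],0]
    - [[0,0,0.75],0]
    - [[0,0,1],0]
    - [[0,0,1],0]
  jaw: 1

```text
clock: 18.38
eef_pos: [0.5142, -0.0806, 0.3364]
tool_rot: [0.707, 0.707, 0.002, 0.004]
contact_force: [0.4, -0.2, -0.7]
gripper_width: 0.0853
finger_force: 0.0
```

Emit:
arm_command:
  increments:
    - [[0,0.324,0.2],0]
    - [[0,0.324,0.24],0]
    - [[0,0.324,0.24],0]
    - [[0,0.324,0.24],0]
  jaw: -0.1

```text
clock: 18.88
eef_pos: [0.5131, 0.0002, 0.39]
tool_rot: [0.707, 0.707, -0.001, -0.001]
contact_force: [0.7, -0.5, -1.2]
gripper_width: 0.0383
finger_force: 0.0
```

```bash
python3 - <<'E'
from h import *
s=sensors.get_state();print(s["clock"],s["eef_pos"],s["gripper_width"])
w=imaging.camera("wrist");c=wcal(w,s["eef_pos"],s["tool_rot"])
cv2.imwrite("pics/w5.png",w["img"]);np.savez("pics/w5.npz",**w,p=s["eef_pos"],q=s["tool_rot"])
t=imaging.camera("top");np.savez("pics/top5.npz",**t)
print(jars(t,.140,(250,240,400,310)))
E
```

```text
18.875 [5.13067765e-01 1.70200115e-04 3.89969049e-01] 0.03825398881397392
[]
```

View pics/w5.png

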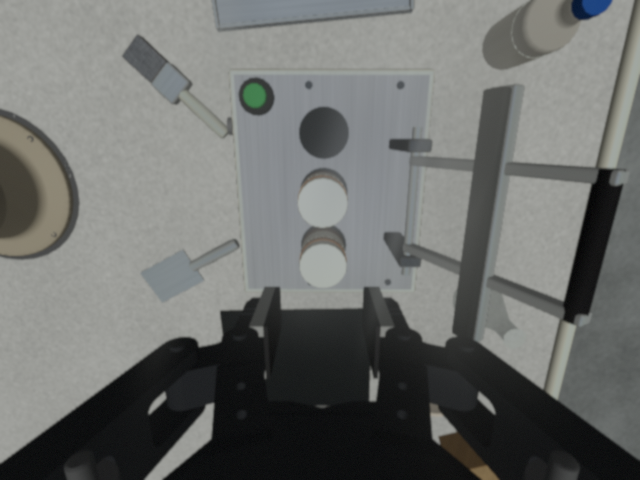

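The wrist view shows both jars standing on two adjacent pads, with lids at (323,202) and (323,264). The mat is empty, and the handle is at (595,245). I'll measure these.

```bash
python3 - <<'E'
from h import *
w=dict(np.load("pics/w5.npz"));c=wcal(w,w["p"],w["q"])
print(jars(c,.140,(280,150,365,300)))
for a in((605,190),(595,245),(583,300)):print(a,pt(c,*a).round(4))
E
```

```text
[]
(605, 190) [0.6935 0.043  0.3223]
(595, 245) [0.6949 0.0067 0.3234]
(583, 300) [ 0.696  -0.0336  0.3237]
```

Emit:
arm_command:
  increments:
    - [[0.2,0.006,0],0]
    - [[0.45,0.006,0],0]
    - [[0.65,0.006,0],0]
    - [[0.736,0.006,0],0]
    - [[0.736,0.006,-0.15],0]
    - [[0.736,0.006,-0.3],0]
    - [[0.736,0.006,-0.376],0]
    - [[0.736,0.006,-0.376],0]
  jaw: -0.2

```text
clock: 19.98
eef_pos: [0.6967, 0.0014, 0.2953]
tool_rot: [0.708, 0.707, -0.001, -0.002]
contact_force: [-0.2, -0.4, -0.3]
gripper_width: 0.0341
finger_force: 0.0
```

```bash
python3 - <<'E'
from h import *
w=dict(np.load("pics/w5.npz"));c=wcal(w,w["p"],w["q"])
for a in((323,202),(323,264)):print(ray(c,*a,.14).round(4))
E
```

```text
[0.515  0.0017 0.14  ]
[ 0.515  -0.0776  0.14  ]
```

Both jars are on the row line (x≈0.513). I'll straddle the handle and swing the clamp forward to q≈1.0, then pinch it.

Emit:
arm_command:
  increments:
    - [[-0.05,0,0.024],0]
    - [[-0.099,0,0.043],0]
    - [[-0.15,0,0.058],0]
    - [[-0.204,0,0.07],0]
    - [[-0.27,0,0.079],0]
    - [[-0.332,0,0.081],0]
    - [[-0.395,0,0.079],0]
    - [[-0.454,0,0.071],0]
    - [[-0.525,0,0.055],0]
    - [[-0.593,0,0.032],0]
    - [[-0.66,0,0.002],0]
    - [[-0.721,0,-0.033],0]
  jaw: -0.35

```text
clock: 21.48
eef_pos: [0.5167, 0.0017, 0.2901]
tool_rot: [0.708, 0.707, 0.0, 0.001]
contact_force: [-0.3, -0.0, -0.5]
gripper_width: 0.0276
finger_force: 0.3
```

Emit:
arm_command:
  increments:
    - [[0,0,0],0]
    - [[0,0,0],0]
    - [[0,0,0],0]
    - [[0,0,0],0]
  jaw: -1

```text
clock: 21.98
eef_pos: [0.5167, 0.0019, 0.2909]
tool_rot: [0.707, 0.707, -0.0, 0.0]
contact_force: [-5.6, 0.6, 4.8]
gripper_width: 0.0142
finger_force: 58.5
```

Emit:
arm_command:
  increments:
    - [[-0.059,0,-0.042],0]
    - [[-0.113,0,-0.09],0]
    - [[-0.162,0,-0.142],0]
    - [[-0.205,0,-0.199],0]
    - [[-0.243,0,-0.261],0]
    - [[-0.274,0,-0.326],0]
    - [[-0.299,0,-0.393],0]
    - [[-0.317,0,-0.463],0]
    - [[-0.326,0,-0.52],0]
    - [[-0.329,0,-0.548],0]
    - [[-0.33,0,-0.56],0]

```text
clock: 23.35
eef_pos: [0.4353, 0.0019, 0.1498]
tool_rot: [0.707, 0.707, 0.001, 0.001]
contact_force: [4.0, 0.4, -0.9]
gripper_width: 0.0141
finger_force: 63.7
```

Emit:
arm_command:
  increments:
    - [[0,0,0],0]
    - [[0,0,0],0]
    - [[0,0,0],0]
    - [[0,0,0.2],0]
    - [[0,0,0.4],0]
    - [[-0.03,0.25,0.4],0]
    - [[-0.03,0.5,0.4],0]
    - [[-0.03,0.5,0.4],0]
  jaw: -0.1

```text
clock: 24.35
eef_pos: [0.4261, 0.1304, 0.2494]
tool_rot: [0.705, 0.709, 0.0, -0.0]
contact_force: [0.1, -1.0, 0.7]
gripper_width: 0.0381
finger_force: 0.0
```

```bash
python3 - <<'E'
from h import *
s=sensors.get_state();print(s["clock"],s["eef_pos"],s["gripper_width"])
w=imaging.camera("wrist");c=wcal(w,s["eef_pos"],s["tool_rot"])
cv2.imwrite("pics/w6.png",w["img"])
i=w["img"].astype(int)
for ce,st in blobs((i[...,1]>i[...,2]+40)&(i[...,1]>i[...,0]+30),(0,0,640,480),30):print("green",ce,ray(c,*ce,.077).round(4))
print(proj(c,(.434,.0016,.164)))
t=imaging.camera("scene");cv2.imwrite("pics/s6.png",cv2.resize(t["img"][190:310,170:400],(690,360),interpolation=cv2.INTER_CUBIC))
E
```

```text
24.35 [0.42614455 0.13043961 0.24942447] 0.03809950817461056
green [315.04511278 222.96240602] [0.4205 0.1257 0.077 ]
[329.51851755 392.18150724]
```

View pics/w6.png

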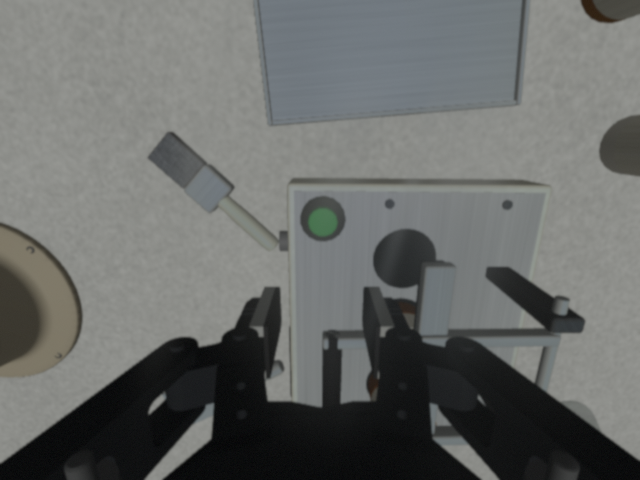

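View pics/s6.png

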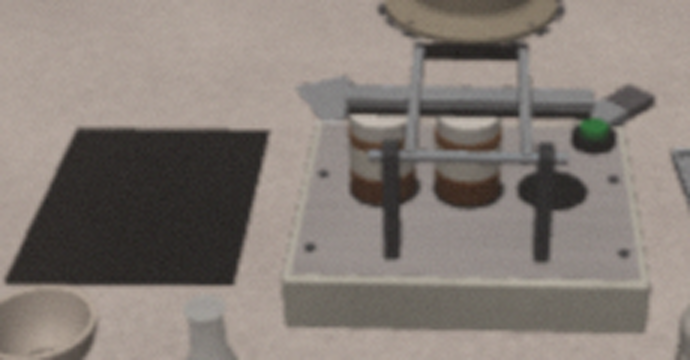

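The wrist view shows the button at (323,222) and the clamp lowered. The scene view shows the bar resting across both lids, with jars at (380,160) and (468,160). I'll close the fingers, settle over the button and check the clamp height.

Emit:
arm_command:
  increments:
    - [[0,0,-0.3],0]
    - [[0,0,-0.5],0]
    - [[0,0,-0.5],0]
    - [[0,0,-0.5],0]
  jaw: -1

```text
clock: 24.95
eef_pos: [0.4284, 0.1265, 0.1265]
tool_rot: [0.708, 0.706, 0.001, 0.001]
contact_force: [0.5, -0.2, 0.7]
gripper_width: -0.0001
finger_force: 0.0
```

```bash
python3 - <<'E'
from h import *
s=sensors.get_state();print(s["clock"],s["eef_pos"],s["gripper_width"])
t=imaging.camera("top");np.savez("pics/top6.npz",**t)
for y in(-.1,-.04,.0,.05,.1):
  u,v=proj(t,(.514,y,.16)).round().astype(int);print("bar",pt(t,u,v).round(4))
w=imaging.camera("wrist");c=wcal(w,s["eef_pos"],s["tool_rot"]);i=w["img"].astype(int)
for ce,st in blobs((i[...,1]>i[...,2]+40)&(i[...,1]>i[...,0]+30),(0,0,640,480),30):print("green",ce,st,ray(c,*ce,.077).round(4))
E
```

```text
24.95 [0.42837499 0.1265452  0.12649622] -7.943775803814243e-05
bar [ 0.5139 -0.1006  0.1589]
bar [ 0.5147 -0.0406  0.1605]
bar [5.132e-01 5.000e-04 1.617e-01]
bar [0.5137 0.0496 0.1651]
bar [0.5148 0.1009 0.1606]
green [318.88044229 263.53835522] [ 297  244   45   41 1447] [0.4275 0.1267 0.077 ]
```

Emit:
arm_command:
  increments:
    - [[0,0,-0.1],0]
    - [[0,0,-0.18],0]
    - [[0,0,-0.21],0]
    - [[0,0,-0.222],0]
    - [[0,0,-0.226],0]
    - [[0,0,-0.226],0]

```text
clock: 25.8
eef_pos: [0.4276, 0.1272, 0.0706]
tool_rot: [0.707, 0.707, 0.001, 0.001]
contact_force: [-10.6, -2.7, 27.0]
gripper_width: -0.0002
finger_force: 13.0
```

Emit:
arm_command:
  increments:
    - [[0,0,0.2],0]
    - [[0,0,0.45],0]
    - [[0,0,0.7],0]
    - [[0.02,-0.2,0.76],0]
    - [[0.028,-0.4,0.76],0]
    - [[0.028,-0.5,0.76],0]
    - [[0.028,-0.5,0.76],0]
  jaw: 0

```text
clock: 26.68
eef_pos: [0.4341, 0.0012, 0.2589]
tool_rot: [0.708, 0.706, 0.0, 0.001]
contact_force: [0.2, -0.8, -0.2]
gripper_width: 0.0426
finger_force: 0.0
```

```bash
python3 - <<'E'
from h import *
s=sensors.get_state();print(s["clock"],s["eef_pos"],s["gripper_width"])
t=imaging.camera("scene");np.savez("pics/s7.npz",**t)
t1=dict(np.load("pics/s1.npz"))
m=t["img"].astype(int)
for ce,st in blobs((m[...,2]>m[...,0]+35),(220,215,360,270),40):print(ce,st)
E
```

```text
26.675 [0.434098   0.00116577 0.25886628] 0.04257973993042708
```

Emit:
arm_command:
  increments:
    - [[0.002,0,-0.2],0]
    - [[0.002,0,-0.38],0]
    - [[0.002,0,-0.468],0]
    - [[0.002,0,-0.468],0]

```text
clock: 27.22
eef_pos: [0.4339, 0.0034, 0.1403]
tool_rot: [0.707, 0.707, -0.0, -0.001]
contact_force: [0.6, 0.0, 0.7]
gripper_width: 0.0428
finger_force: 0.0
```

Emit:
arm_command:
  increments:
    - [[0,0,0],0]
    - [[0,0,0],0]
    - [[0,0,0],0]
    - [[0,0,0],0]
  jaw: -1

```text
clock: 27.72
eef_pos: [0.435, 0.0025, 0.1422]
tool_rot: [0.707, 0.707, 0.001, 0.001]
contact_force: [-1.1, 1.9, 5.6]
gripper_width: 0.0141
finger_force: 58.3
```

Emit:
arm_command:
  increments:
    - [[0.004,0,0.05],0]
    - [[0.014,0,0.121],0]
    - [[0.032,0,0.191],0]
    - [[0.057,0,0.258],0]
    - [[0.088,0,0.323],0]
    - [[0.126,0,0.385],0]
    - [[0.169,0,0.442],0]
    - [[0.218,0,0.494],0]
    - [[0.272,0,0.542],0]
    - [[0.331,0,0.584],0]
    - [[0.331,0,0.584],0]

```text
clock: 29.1
eef_pos: [0.5154, 0.0023, 0.2917]
tool_rot: [0.707, 0.707, -0.001, 0.0]
contact_force: [-23.7, 1.0, 27.4]
gripper_width: 0.0139
finger_force: 61.5
```

Emit:
arm_command:
  increments:
    - [[0,0,0],0]
    - [[0,0,0],0]
    - [[0.062,0,0.036],0]
    - [[0.128,0,0.065],0]
    - [[0.197,0,0.088],0]
    - [[0.267,0,0.104],0]
    - [[0.339,0,0.112],0]
    - [[0.41,0,0.114],0]
    - [[0.482,0,0.108],0]
    - [[0.553,0,0.095],0]
    - [[0.622,0,0.075],0]
    - [[0.689,0,0.049],0]
  jaw: -0.4

```text
clock: 30.6
eef_pos: [0.6902, 0.0022, 0.2988]
tool_rot: [0.707, 0.707, 0.0, 0.0]
contact_force: [-0.2, 0.2, 0.7]
gripper_width: 0.0254
finger_force: 0.0
```

Emit:
arm_command:
  increments:
    - [[0.03,0,-0.014],0]
    - [[0.03,0,-0.014],0]
    - [[0.03,0,0.1],0]
    - [[0.03,0,0.3],0]
    - [[0.03,0,0.4],0]
    - [[-0.2,0,0.4],0]
    - [[-0.4,0,0.4],0]
    - [[-0.6,0,0.4],0]
    - [[-0.8,0,0.4],0]
    - [[-0.8,0,0.4],0]

```text
clock: 31.85
eef_pos: [0.4856, 0.003, 0.4005]
tool_rot: [0.707, 0.707, 0.0, 0.001]
contact_force: [0.5, -0.9, 0.4]
gripper_width: 0.0261
finger_force: 0.0
```

```bash
python3 - <<'E'
from h import *
s=sensors.get_state();print(s["clock"],s["eef_pos"],s["gripper_width"])
w=imaging.camera("wrist");c=wcal(w,s["eef_pos"],s["tool_rot"])
np.savez("pics/w8.npz",**w,p=s["eef_pos"],q=s["tool_rot"]);cv2.imwrite("pics/w8.png",w["img"])
E
```

```text
31.85 [0.48558292 0.00295087 0.40052786] 0.02605871789524167
```

View pics/w8.png

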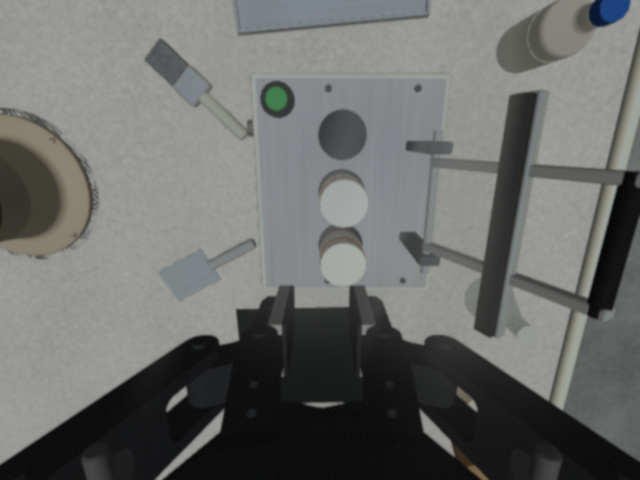

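The wrist view shows the clamp fully open and both jars still standing on the pads, with lids at (344,203) and (343,263). I'll check positions and the tray layout.

```bash
python3 - <<'E'
from h import *
w=dict(np.load("pics/w8.npz"));c=wcal(w,w["p"],w["q"])
g=cv2.cvtColor(c["img"],cv2.COLOR_BGR2GRAY)
m=(g>178).astype(np.uint8)
for ce,s in blobs(m==1,(312,170,372,292),200):print(ce,s,ray(c,*ce,.14).round(4))
for a in((344,203),(343,263)):print(ray(c,*a,.14).round(4))
t=dict(np.load("pics/top0.npz"))
print("beaker rim",ray(t,157,322,.075),ray(t,143,324,0.005),"reagent",ray(t,158,186,.13),ray(t,180,200,0),"wash base",ray(t,240,178,0))
E
```

```text
[0.5144 0.001  0.14  ]
[ 0.5146 -0.0778  0.14  ]
beaker rim [0.41912107 0.35905423 0.075     ] [0.41289881 0.41372727 0.005     ] reagent [0.7095048  0.34775568 0.13      ] [0.70714253 0.33670164 0.        ] wash base [0.76037387 0.19259476 0.        ]
```

Emit:
arm_command:
  increments:
    - [[0.114,-0.004,-0.2],0]
    - [[0.114,-0.004,-0.4],0]
    - [[0.114,-0.004,-0.6],0]
    - [[0.114,-0.004,-0.6],0]
  jaw: 1

```text
clock: 32.4
eef_pos: [0.5176, 0.0014, 0.2466]
tool_rot: [0.707, 0.707, -0.002, -0.003]
contact_force: [0.6, -0.3, 0.2]
gripper_width: 0.0855
finger_force: 0.0
```

Emit:
arm_command:
  increments:
    - [[0,0,-0.2],0]
    - [[0,0,-0.4],0]
    - [[0,0,-0.55],0]
    - [[0,0,-0.672],0]
    - [[0,0,-0.672],0]

```text
clock: 33.02
eef_pos: [0.519, 0.001, 0.0815]
tool_rot: [0.707, 0.707, -0.0, -0.0]
contact_force: [-0.0, 0.4, 0.9]
gripper_width: 0.0853
finger_force: 0.0
```

Emit:
arm_command:
  increments:
    - [[0,0,0],0]
    - [[0,0,0],0]
    - [[0,0,0],0]
    - [[0,0,0],0]
  jaw: -1

```text
clock: 33.52
eef_pos: [0.5193, 0.001, 0.0836]
tool_rot: [0.707, 0.707, 0.001, 0.002]
contact_force: [-1.9, 0.8, 8.0]
gripper_width: 0.0609
finger_force: 63.6
```

Emit:
arm_command:
  increments:
    - [[0,0,0.2],0]
    - [[0,0,0.4],0]
    - [[0,0.1,0.45],0]
    - [[0.05,0.3,0.45],0]
    - [[0.144,0.5,0.45],0]
    - [[0.144,0.7,0.45],0]
    - [[0.144,0.9,0.45],0]
    - [[0.144,1,0.45],0]
    - [[0.144,1,0.45],0]

```text
clock: 34.65
eef_pos: [0.5538, 0.2528, 0.1947]
tool_rot: [0.706, 0.708, 0.001, 0.0]
contact_force: [-0.0, -0.1, -3.0]
gripper_width: 0.0609
finger_force: 65.5
```

Emit:
arm_command:
  increments:
    - [[-0.02,0.2,0],0]
    - [[-0.02,0.4,0],0]
    - [[-0.02,0.496,0],0]
    - [[-0.02,0.496,-0.2],0]
    - [[-0.02,0.496,-0.4],0]
    - [[-0.02,0.496,-0.55],0]
    - [[-0.02,0.496,-0.63],0]
    - [[-0.02,0.496,-0.645],0]
    - [[-0.02,0.496,-0.645],0]

```text
clock: 35.78
eef_pos: [0.5499, 0.3751, 0.0338]
tool_rot: [0.707, 0.707, 0.001, 0.0]
contact_force: [0.6, 0.0, -1.7]
gripper_width: 0.0609
finger_force: 66.5
```

Emit:
arm_command:
  increments:
    - [[0,0,0],0]
    - [[0,0,0],0]
    - [[0,0,0],0]
    - [[0,0,0.1],0]
    - [[0,0,0.3],0]
    - [[0,0,0.5],0]
    - [[0,0,0.7],0]
    - [[0,-0.2,0.9],0]
    - [[0,-0.5,0.9],0]
    - [[0,-0.8,0.9],0]
    - [[0,-1,0.9],0]
    - [[0,-1,0.9],0]
  jaw: 1

```text
clock: 37.28
eef_pos: [0.5489, 0.1224, 0.2577]
tool_rot: [0.708, 0.706, 0.0, 0.0]
contact_force: [-0.9, 0.1, 0.3]
gripper_width: 0.0854
finger_force: 0.0
```

```bash
python3 - <<'E'
from h import *
s=sensors.get_state();print(s["clock"],s["eef_pos"],s["gripper_width"])
t=imaging.camera("top");np.savez("pics/top9.npz",**t);cv2.imwrite("pics/top9.png",t["img"])
print(jars(t,.090,(125,220,235,360)));print(jars(t,.140,(300,240,400,310)))
w=imaging.camera("wrist");c=wcal(w,s["eef_pos"],s["tool_rot"]);cv2.imwrite("pics/w9.png",w["img"]);np.savez("pics/w9.npz",**w,p=s["eef_pos"],q=s["tool_rot"])
E
```

```text
37.275 [0.5489463  0.12235618 0.25772352] 0.08539587080031581
[(149.0, 262.0, 13.038504600524902, array([0.5495, 0.3754, 0.09  ]))]
[(359.3999938964844, 274.3999938964844, 13.650003433227539, array([ 0.5125, -0.0804,  0.14  ]))]
```

View pics/top9.png

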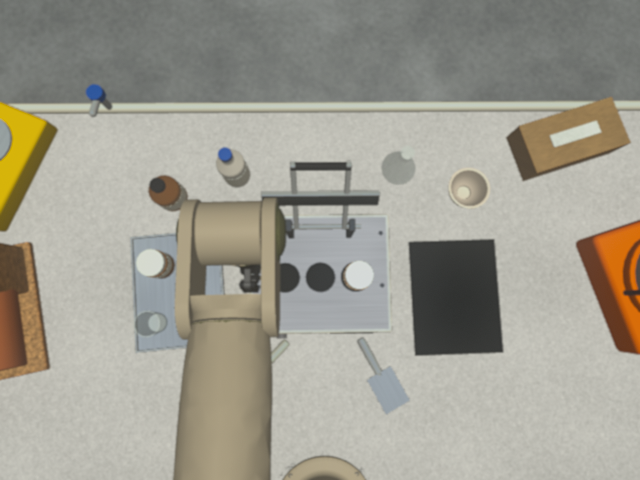

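The top view shows the first jar upright in the tray at (152,263), the second on its pad at (358,274), and the beaker unmoved at (150,322). I'll fetch the second jar.

Emit:
arm_command:
  increments:
    - [[-0.144,-0.25,0],0]
    - [[-0.144,-0.5,0],0]
    - [[-0.144,-0.75,0],0]
    - [[-0.144,-0.815,0],0]
    - [[-0.144,-0.815,-0.2],0]
    - [[-0.144,-0.815,-0.4],0]
    - [[-0.144,-0.815,-0.58],0]
    - [[-0.144,-0.815,-0.7],0]
    - [[-0.144,-0.815,-0.7],0]

```text
clock: 38.5
eef_pos: [0.5125, -0.0768, 0.0807]
tool_rot: [0.707, 0.708, -0.001, -0.002]
contact_force: [-0.5, -0.2, 0.4]
gripper_width: 0.0857
finger_force: 0.0
```

Emit:
arm_command:
  increments:
    - [[0,0,0],0]
    - [[0,0,0],0]
    - [[0,0,0],0]
    - [[0,0,0],0]
  jaw: -1

```text
clock: 39.0
eef_pos: [0.514, -0.0784, 0.0842]
tool_rot: [0.707, 0.707, 0.001, 0.001]
contact_force: [-0.8, 2.7, 6.0]
gripper_width: 0.0605
finger_force: 64.9
```

Emit:
arm_command:
  increments:
    - [[0,0,0.2],0]
    - [[0,0,0.4],0]
    - [[0,0.1,0.45],0]
    - [[0.05,0.3,0.45],0]
    - [[0.144,0.5,0.45],0]
    - [[0.144,0.7,0.45],0]
    - [[0.144,0.9,0.45],0]
    - [[0.144,1,0.45],0]
    - [[0.144,1,0.45],0]

```text
clock: 40.12
eef_pos: [0.5486, 0.1731, 0.1953]
tool_rot: [0.706, 0.708, 0.0, 0.0]
contact_force: [-0.4, -1.0, -2.5]
gripper_width: 0.0608
finger_force: 66.5
```

```bash
python3 - <<'E'
from h import *
s=sensors.get_state();print(s["clock"],s["eef_pos"],s["gripper_width"])
t=imaging.camera("top")
print(jars(t,.090,(125,220,200,360)))
t=imaging.camera("scene");cv2.imwrite("pics/s10.png",t["img"][150:330,150:520])
E
```

```text
40.125 [0.54859871 0.173092   0.19528794] 0.06082247791898461
[(147.5, 262.0, 12.500100135803223, array([0.5495, 0.3787, 0.09  ]))]
```

Emit:
arm_command:
  increments:
    - [[0,0.2,0],0]
    - [[0,0.4,0],0]
    - [[0,0.452,0],0]
    - [[0,0.452,-0.2],0]
    - [[0,0.452,-0.4],0]
    - [[0,0.452,-0.55],0]
    - [[0,0.452,-0.63],0]
    - [[0,0.452,-0.645],0]
    - [[0,0.452,-0.645],0]

```text
clock: 41.35
eef_pos: [0.5494, 0.2831, 0.0341]
tool_rot: [0.708, 0.706, -0.0, 0.0]
contact_force: [-0.9, 0.2, -1.0]
gripper_width: 0.0611
finger_force: 67.7
```

Emit:
arm_command:
  increments:
    - [[0,0,0],0]
    - [[0,0,0],0]
    - [[0,0,0],0]
    - [[0,0,0.1],0]
    - [[0,0,0.3],0]
    - [[0,0,0.5],0]
    - [[0,0,0.7],0]
    - [[0,0,0.9],0]
    - [[-0.3,-0.5,0.9],0]
    - [[-0.4,-0.8,0.9],0]
    - [[-0.4,-1,0.9],0]
    - [[-0.4,-1,0.9],0]
  jaw: 1

```text
clock: 42.85
eef_pos: [0.4539, 0.0528, 0.2588]
tool_rot: [0.707, 0.707, 0.0, 0.0]
contact_force: [1.1, -0.8, 0.5]
gripper_width: 0.0858
finger_force: 0.0
```

Emit:
arm_command:
  increments:
    - [[-0.2,-0.5,0],0]
    - [[-0.2,-1,0],0]
    - [[-0.2,-1,0],0]
    - [[-0.2,-1,0],0]
    - [[-0.2,-1,0],0]
    - [[-0.2,-1,0],0]
    - [[-0.2,-1,0],0]

```text
clock: 43.72
eef_pos: [0.4051, -0.1944, 0.2587]
tool_rot: [0.707, 0.708, 0.0, 0.0]
contact_force: [0.2, -0.5, 0.3]
gripper_width: 0.0852
finger_force: 0.0
```

```bash
python3 - <<'E'
from h import *
s=sensors.get_state();print(s["clock"],s["eef_pos"],s["gripper_width"])
t=imaging.camera("top");cv2.imwrite("pics/top11.png",t["img"])
print(jars(t,.090,(125,220,240,360)))
c=imaging.camera("scene")
cv2.imwrite("pics/s11.png",cv2.resize(c["img"][180:350,150:500],(700,340),interpolation=cv2.INTER_CUBIC))
E
```

```text
43.725 [ 0.40511076 -0.19439968  0.25865341] 0.08517510196140134
[(192.07894897460938, 261.65789794921875, 12.532882690429688, array([0.5489, 0.2818, 0.09  ])), (149.1875, 262.03125, 12.68024730682373, array([0.5494, 0.375 , 0.09  ]))]
```

View pics/top11.png

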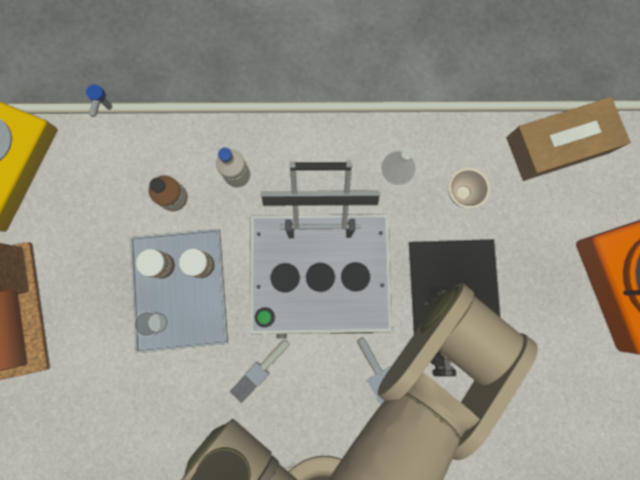

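View pics/s11.png

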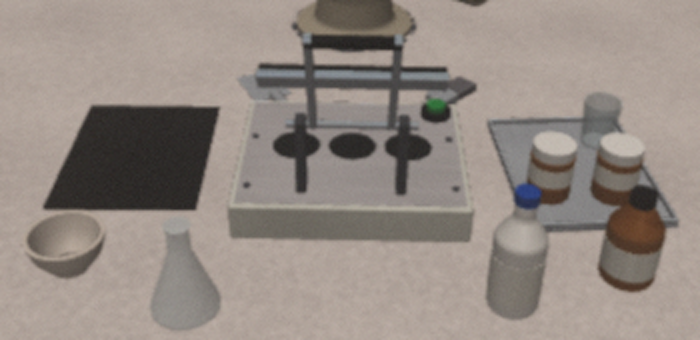

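Both jars stand upright in the tray, with lids at (152,263) and (195,262) in the top view. The clamp is open, the mat and pads are empty, and the other objects are where they were. I'll hand in.

```bash
python3 -c "
from cell import ctrl
print(ctrl.close_job())"
```

```text
the job is handed in; nothing more can be done
None
```

The job is handed in at about 44 s: both jars were clamped, the start button was pressed down to its stop with the clamp down, and the jars now stand upright in the tray with the clamp open and nothing else disturbed.

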